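Put the carving gouge back and latch the rack's keeper bar

TASK

Put the gouge lying on the bench away: swing the rack's keeper bar up out of the way, lay the gouge (set it down, do not let it drop) in the empty middle place beside the other two tools, handle downhill by the foot ledge and well down in both notches, then swing the keeper bar back across the three handles until it snaps home past its sprung roller. Leave the other two tools in their places, and the mallet, the carving and the sharpening stone where they are.

Things in the scene. Friction and masses are not known exactly. Their poses are not given: they have to be found in the camera images.
- gouge_grip (a point): Loose carving gouge, 184 mm, 0.11 kg: middle of its light wooden octagonal handle (26 mm across flats, 100 mm long), on the axis, 13 mm up when it lies on the bench. x to the cutting edge (+130 mm), z up at the start; butt face at x = -54 mm. Balances 18 mm from here towards the blade. Starts flat on the bench right of the rack, trough-shaped steel blade pointing away from the robot to leftwards.
- gouge_tip (a point): Cutting edge of the gouge, on its axis, at x = +130 mm from gouge_grip. Same axes.
- rack: Wooden easel stand, fixed to the bench, 228 mm wide (y), 200 mm deep (x), that carries a bed rising at 30 degrees along its own x axis, about to the robot's left; its low end faces the loose gouge. Origin: centre of its underside on the bench, z up.
- place (a point): Empty middle place: where the gouge handle's middle must lie, 23 mm out from the bed board. x up the slope (about to the robot's left), y across the rack towards the robot, z square out of the bed (30 deg from vertical). Neighbours' handles are centred at y = +62 and -62 mm: 49 mm of room each side, so open fingers part way only. Side cheeks at y = +-103 mm, 20 mm wide, top 7 mm above this point.
- notch_low (a point): Middle notch of the lower cross batten, on its floor: 30 mm down-slope of place, 13 mm nearer the bed; same axes. Both battens are 12 mm thick along the slope, with U-notches 32 mm wide (38 mm at the mouth), 14 mm deep, floor 10 mm above the bed board. Between the battens the bed is bare.
- notch_high (a point): Middle notch of the upper cross batten, on its floor: 32 mm up-slope of place, 13 mm nearer the bed; same axes.
- ledge (a point): Middle of the top inner edge of the foot ledge at the low end: x = -60 mm, z = +3 mm from place; same axes. The ledge stands 26 mm above the bed board. A gouge butted against it has its handle middle 6 mm down-slope of place; stopping a few mm short of the ledge is fine.
- chisel_grip (a point): Middle of the handle of the flat chisel already lying in the place nearest the robot (same handle and axes as the gouge). Loose; must stay there.
- vtool_grip (a point): Middle of the handle of the V-tool already lying in the place farthest from the robot (same handle and axes). Loose; must stay there.
- keeper (a joint): Keeper bar angle (rad). 0 = shut across the three handles, against a brass stop; grows as it swings up-slope about place's z axis (right-handed), 1.7 at most. Starts 0.15 to 0.40, hanging across the middle place; above 0.8 that is clear. Stiff pivot: it stays where left, 1 N at the knob moves it. Below 0.08 its bead meets the roller: 4 to 7 N at the knob, hardest near 0.05, then it snaps to 0.
- pivot (a point): Pivot axis of the keeper bar over the cheek nearer the robot, half-way up the bar; fixed, same axes as place (at x = +1, y = +103, z = +24 mm from it). The wooden bar is 228 mm long, 20 mm wide, 14 mm thick: underside 17 mm, top 31 mm above place, so it clears the handles by 4 mm.
- knob_mid (a point): Middle of the dark wooden knob on the keeper bar: a cylinder 20 mm across and 32 mm tall, square to the bed (ends 16 mm above and below this point; the lower is the bar's top). 165 mm from the pivot axis: at bar angle q it lies from pivot at x = 165 sin q, y = -165 cos q, z = +23 mm in place's axes. Moves with the bar.
- catch (a joint): Sprung steel roller of the catch on the far cheek (12 mm across, 13 mm long): metres pressed down. 0 = up; the brass bead under the bar's free end presses it 3.5 mm down as it passes, and it springs up behind the bead.
- mallet: Bystander: round wooden carver's mallet, 196 mm tall, 74 mm across, standing on its head. Origin under its centre.
- carving: Bystander: half-carved pale wooden block, 100 x 170 x 44 mm. Origin under its centre.
- stone: Bystander: grey sharpening stone in a dark wooden tray, 220 x 75 x 36 mm. Origin under its centre.
Things that resemble listed ones, but are neither listed nor needed, are in the scene too. Leave any red look-alike of the part that bears gouge_grip alone.

How it is judged:
By the outcome, as a careful person would: the job done as asked, in the order asked, and still so for the second after the job is handed in, with the robot touching nothing.
It also fails if it takes over 62 s, if anything falls off the work surface, if the arm or the gripper's body presses on something with over 40 N, if the wrist force passes 120 N, or if a joint passes its speed limit or range.

ROBOT

A 7-joint arm with a two-finger parallel gripper is mounted at the origin on the work surface. World frame = base frame: x ahead of the robot, y to its left, z up, the work surface at z = 0. Lengths are in m, angles in rad, forces in N, time in s.
With the tool pointing down it reaches from about 0.35 to 0.9 m from the base axis. Payload 8.1 kg.
Tool frame: the origin (TCP) lies midway between the tips of the shut fingers; the grasp point (between the pads) lies 19 mm behind it; z points along the fingers, x is the direction in which the jaws open and shut, and the axes are right-handed (so a half turn about z gives the same grasp; the last joint's range is limited). The gripper opens to 92 mm and grips with 3 to 60 N. Pads are 19 mm wide; open, the fingers measure 130 mm over their backs; the gripper's body (75 mm by 190 mm) begins 47 mm behind the grasp point.
Start: joints at [-1.412, 0.434, 0.025, 1.573, -0.012, 1.134, -0.075], TCP at [0.162, 0.604, 0.227] pointing down, gripper open.
Joint ranges: [-2.62, 2.62], [-0.44, 2.09], [-1.27, 1.32], [0.08, 2.57], [-1.32, 4.46], [0.12, 2], [-2.74, 2.74]. Speed limits (rad/s): [2.22, 2.22, 3.01, 3.01, 3.14, 3.14, 3.14].

INTERFACE

Orientations are given as a rotation vector (axis times angle).
In Python, from cell import arm gives the robot as it stands. The module is installed in compiled form; this text tells all that it offers.
- The arm moves only by the tool play_rows, never from a script. Its argument "motion" is a list of rows, each a list of 7 numbers: the gripper's target within -1 to 1 (fully open at 1, half-way at 0, shut at -1), then the shift along the tool's x, y, z in mm, then the turn, a rotation vector about the tool's x, y, z in rad. In form: [[claw, tx, ty, tz, ax, ay, az], ...]. A call has 1 to 10 rows; each row is the pose to reach, as a shift and turn from the pose measured when the call began, along the tool's axes at that moment; what a row does not reach only later rows make up. A row lasts 1/10 s, in which the tool goes at most 50 mm and 8.59 degrees, less where a joint would pass 70% of its speed; a pose out of reach is approached as far as the arm can. A call with a gripper value outside its range is refused whole. The fingers move at their own pace and stop on an object; "force" is the grip in N (left out, the last holds). Time passes only in rows, so rows that repeat a pose let the fingers close. It gives the time, the measured TCP pose, the force and the opening at its end, in the units of the state.
- arm.observe(): the state, without advancing time (a new reading comes with each control period).
- arm.get_image(name): name is "scene" or "side" or "wrist"; returns a dict with "img" (384x512x3 uint8, blue, green, red), "depth" (384x512 float32, m along the optical axis (not along the pixel's ray), 0 where there is no reading), "K" (3x3 intrinsics, pixels), "rvec" (rotation vector, rad) and "tvec" (3), from world to camera coordinates, as OpenCV has them. Camera axes: x right, y down, z forward; pixel columns grow to the right and rows downward; lengths in m; the calibration is good to about 2 mm. A picture is of the moment at which its call begins.
- arm.sign_off(): hands the job in, once; it reports no verdict.
Trained networks look in a picture, given as the dict that the camera call returned (one of the last four; its "shot" number tells which), for a name from the list of things; names that differ only in an ending like _2 or _b are one class to them, and where a whole thing is asked for, a point or a joint stands for the part that bears it (a point fixed in the world has none). Each returns a list of dicts, best first, with "score" (0 to 1); they miss things now and then, are a little off and sometimes report something else, mostly with a low value. They report only what shows in the picture. A call takes as long as a camera call. They do not tell look-alikes from the thing itself.
- arm.look_for(picture, query): "box" ([left, top, width, height] as shares, 0 to 1, of the picture: columns of its width, rows of its height, round what is visible of it).
The state is a dict: "clock": time; "joints": joint angles; "dq": joint speeds; "joint_efforts": joint torques, N m; "position": TCP position; "ee_rot": TCP orientation; "force": force on the tool from outside, world axes, zero at the start; "ft_torque": the same for the moment, N m; "width": opening from 0.0 (shut) to 1.0 (fully open).
Only numpy, scipy, OpenCV 4.12 (cv2) and the standard library are available. Lean on these libraries where they do the work, as an engineer would, in place of code of your own. Each camera call takes 0.05 s, during which the arm holds its last target. There are 200 camera calls.

## Working session

There is one attempt and no reset: what is moved stays moved. The work goes in short steps, Python scripts to look and compute and a tool call to move; the robot and the scene stay as the last step left them, time stands still between calls to the robot, and variables do not carry over. Pictures are saved under pics/ and viewed, on a budget of 10 in all, crops included, one or two more only if the job needs it, and the job is handed in when it is done.

Besides the shell and the picture viewer there is one more tool, called after "Emit:" as name(argument=value, ...), one argument or row to a line, values as JSON. play_rows: Moves the arm, as the interface text tells. Its arguments: {"type":"object","properties":{"motion":{"type":"array"},"force":{"type":"number"}},"required":["motion"]}

```bash
mkdir -p pics; cat > h.py <<'E'
import numpy as np, cv2
from cell import arm
from scipy.spatial.transform import Rotation as R
def cam(p): return cv2.Rodrigues(np.array(p["rvec"],float))[0], np.array(p["tvec"],float).ravel()
def cloud(p):
    d=p["depth"]; K=np.array(p["K"]); v,u=np.mgrid[:d.shape[0],:d.shape[1]]
    c=np.stack([(u-K[0,2])/K[0,0]*d,(v-K[1,2])/K[1,1]*d,d],-1); r,t=cam(p)
    w=(c-t)@r; w[d==0]=np.nan; return w
def proj(p,X):
    return cv2.projectPoints(np.atleast_2d(np.array(X,float)),np.array(p["rvec"],float),np.array(p["tvec"],float),np.array(p["K"],float),None)[0][:,0]
def totool(s,dp): return R.from_rotvec(s["ee_rot"]).inv().apply(np.array(dp))*1000
E
python3 - <<'E'
from h import *
print(arm.observe())
ims=[]
for n in ["scene","side"]:
    p=arm.get_image(n); np.savez(n+".npz",**{k:np.array(v) for k,v in p.items()})
    cv2.imwrite(f"pics/{n}0.png",p["img"])
    r,t=cam(p); print(n,"cam at",-r.T@t, "fwd",r[2])
    for q in ["gouge_grip","rack","keeper","knob_mid","chisel_grip","vtool_grip","mallet","carving","stone"]:
        for b in arm.look_for(p,q)[:3]:
            x=np.array(b["box"])*[512,384,512,384]; print(q,round(b["score"],2),x.round().astype(int))
E
```

```text
{'clock': 0.0, 'joints': array([-1.41160829,  0.4352115 ,  0.02499075,  1.5740972 , -0.01156778,
        1.13400865, -0.07514585]), 'dq': array([-0.00106988, -0.00011344,  0.00100013, -0.00130944,  0.00146942,
       -0.0008091 , -0.00044831]), 'joint_efforts': array([-2.70514602e-04, -6.67854381e+01,  9.85001698e-01, -3.14455068e+01,
       -6.05170336e-02,  4.29061381e-02,  1.55877533e-04]), 'position': array([0.161698  , 0.60318772, 0.22595229]), 'ee_rot': array([ 2.49162327e+00,  1.91167844e+00, -1.78447354e-03]), 'force': array([ 0.4640642 , -0.29747754, -0.24331522]), 'ft_torque': array([-0.00679903,  0.00650407, -0.00972336]), 'width': 0.9971084670133548}
scene cam at [ 1.33527094 -0.52215019  1.45019209] fwd [-0.47517063  0.33539921 -0.81346188]
gouge_grip 0.81 [186 226  37  39]
gouge_grip 0.81 [206 212  50   8]
gouge_grip 0.64 [155 182  48  18]
rack 0.87 [252 135  83  83]
rack 0.44 [259 161  59  19]
rack 0.42 [254 134  83  85]
keeper 0.68 [258 162  58  20]
knob_mid 0.71 [258 161  62  21]
chisel_grip 0.64 [262 144  33  39]
vtool_grip 0.79 [288 162  34  47]
mallet 0.85 [153 269  26  37]
carving 0.86 [240 249  60  48]
stone 0.87 [323 150  61  25]
stone 0.61 [261 160  57  21]
side cam at [ 0.01484277 -0.78640664  0.67415356] fwd [ 0.48252536  0.70618042 -0.51814911]
gouge_grip 0.96 [296 246  51  37]
gouge_grip 0.85 [258 336  16  48]
gouge_grip 0.66 [210 260  36  59]
rack 0.82 [190 138  85  84]
keeper 0.55 [214 147  41  44]
keeper 0.45 [185 133  92  83]
knob_mid 0.75 [218 149  38  44]
chisel_grip 0.94 [202 158  42  49]
chisel_grip 0.36 [234 148  35  45]
vtool_grip 0.51 [234 146  37  45]
mallet 0.96 [384 227  47  78]
carving 0.71 [317 193  66  44]
```

```bash
python3 - <<'E'
import cv2,numpy as np
a=cv2.imread("pics/scene0.png")[120:320,140:400]; b=cv2.imread("pics/side0.png")[120:384,170:440]
a=cv2.resize(a,None,fx=3,fy=3,interpolation=cv2.INTER_CUBIC); b=cv2.resize(b,None,fx=2.25,fy=2.25,interpolation=cv2.INTER_CUBIC)
cv2.imwrite("pics/a1.png",a);cv2.imwrite("pics/b1.png",b)
E
```

```text
(no output)
```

View pics/a1.png

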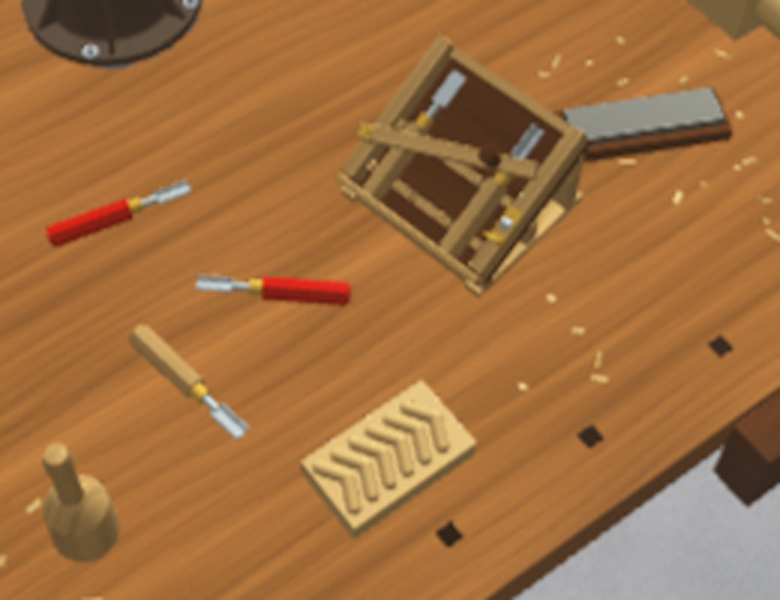

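View pics/b1.png

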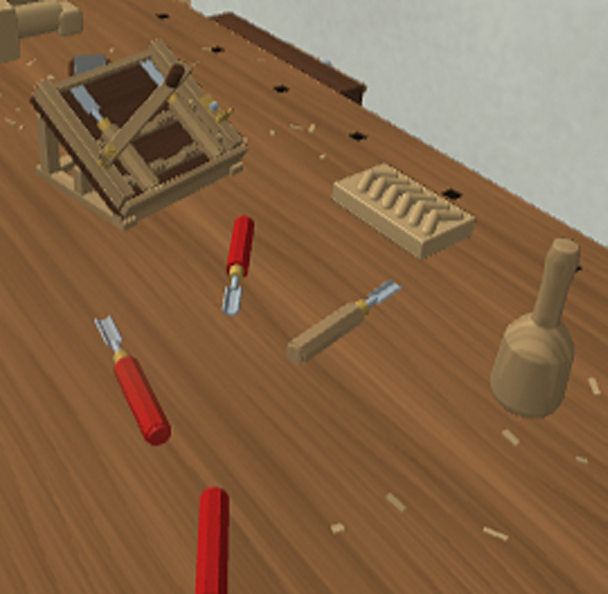

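The loose gouge is the pale one, scene px (195,239). The look-alikes are red: (170,193) and (242,217) in scene, with a third at side px (264,360). The handles on the rack are also pale wood but already stowed. I choose the pale tool on the bench. Next I measure it and the rack.

```bash
cat >> h.py <<'E'
def gouge(p,lo=(0.4,-0.4),hi=(0.9,0.1),box=None):
    w=cloud(p)
    x,y,ww,hh=box; pts=w[y-3:y+hh+3,x-3:x+ww+3].reshape(-1,3); pts=pts[np.isfinite(pts).all(1)]
    return pts[(pts[:,2]>0.006)&(pts[:,2]<0.04)]
E
python3 - <<'E'
from h import *
for n,b,rb in [("scene",(186,226,37,39),(252,135,83,83)),("side",(296,246,51,37),(190,138,85,84))]:
    p=dict(np.load(n+".npz")); g=gouge(p,box=b)
    m=g[:,:2].mean(0); d=np.linalg.svd(g[:,:2]-m)[2][0]; s=(g[:,:2]-m)@d
    print(n,len(g),"mean",m,"dir",d,"ends",m+d*s.min(),m+d*s.max(),"len",np.ptp(s),"zmax",g[:,2].max())
    w=cloud(p); x,y,a,c=rb; q=w[y-4:y+c+4,x-4:x+a+4].reshape(-1,3); q=q[np.isfinite(q).all(1)&(q[:,2]>0.008)]
    np.save("rk_"+n,q); print(len(q),q.min(0),q.max(0))
    best=(0,)
    rng=np.random.default_rng(0)
    # planes with slope 30deg: scan yaw, histogram of normal offset
    for yaw in np.radians(np.arange(40,150,1)):
        nn=np.array([-np.cos(yaw)*.5,-np.sin(yaw)*.5,np.cos(np.pi/6)])
        h,e=np.histogram(q@nn,bins=np.arange(-.6,.4,.002)); 
        if h.max()>best[0]: best=(h.max(),np.degrees(yaw),e[h.argmax()],[(round(e[i],3),h[i]) for i in np.argsort(-h)[:8]])
    print(best)
E
```

```text
scene 449 mean [ 0.57814782 -0.23286878] dir [0.98993654 0.141512  ] ends [ 0.46224204 -0.24943757] [ 0.67610215 -0.21886615] len 0.21603415983644597 zmax 0.035706416392333094
4317 [ 0.23820386 -0.04593136  0.00800616] [0.75063127 0.49203511 0.16639051]
(np.int64(296), np.float64(98.0), np.float64(0.012000000000000566), [(np.float64(0.012), np.int64(296)), (np.float64(0.014), np.int64(249)), (np.float64(0.016), np.int64(238)), (np.float64(0.01), np.int64(229)), (np.float64(0.04), np.int64(196)), (np.float64(0.044), np.int64(185)), (np.float64(0.038), np.int64(175)), (np.float64(0.042), np.int64(171))])
side 530 mean [ 0.56130706 -0.24312524] dir [-0.98222658 -0.1876991 ] ends [ 0.67703622 -0.22100991] [ 0.49261137 -0.25625268] len 0.18776201848148266 zmax 0.028731983879284505
5112 [ 0.42220286 -0.06037947  0.0080013 ] [0.72614916 0.69266367 0.16391999]
(np.int64(486), np.float64(101.0), np.float64(0.02800000000000058), [(np.float64(0.028), np.int64(486)), (np.float64(0.026), np.int64(318)), (np.float64(0.056), np.int64(284)), (np.float64(0.03), np.int64(276)), (np.float64(0.058), np.int64(270)), (np.float64(0.052), np.int64(239)), (np.float64(0.054), np.int64(229)), (np.float64(0.06), np.int64(200))])
```

```bash
python3 - <<'E'
from h import *
s=arm.observe(); p=arm.get_image("wrist"); r,t=cam(p); c=-r.T@t
T=R.from_rotvec(s["ee_rot"]); print("cam in tool",T.inv().apply(c-s["position"])*1000,"fwd in tool",T.inv().apply(r[2]),"right in tool",T.inv().apply(r[0]), p["K"])
print(T.as_matrix().round(3))
for n in ["scene","side"]:
    q=np.load(f"rk_{n}.npy"); q=q[(q[:,2]>.03)&(abs(q[:,0]-.6)<.2)&(q[:,1]<.35)]; print(np.median(q,0),np.percentile(q,[2,98],axis=0))
print(totool(s,np.array([.50,.07,.40])-s["position"]))
E
```

```text
cam in tool [  -1.06226207  -81.32535201 -157.74044013] fwd in tool [-0.00143477  0.29677567  0.95494615] right in tool [ 9.99998870e-01 -2.51554197e-06  1.50324117e-03] [[276.07669718   0.         256.90627438]
 [  0.         276.07669718 191.26851325]
 [  0.           0.           1.        ]]
[[ 0.259  0.966  0.   ]
 [ 0.966 -0.259  0.   ]
 [ 0.    -0.    -1.   ]]
[0.55577949 0.17481695 0.09529896] [[0.44213469 0.07402106 0.03350437]
 [0.67089857 0.27784943 0.14870198]]
[0.53884952 0.16441647 0.09098214] [[0.42753525 0.06828191 0.03310669]
 [0.66394273 0.27302289 0.14766205]]
[-427.96503223  464.84214659 -173.28393055]
```

```bash
python3 - <<'E'
from h import *
s=arm.observe()
print(totool(s,np.array([.48,.17,.31])-s["position"]))
E
```

```text
[-336.5614047   419.6507099   -83.28355614]
```

```bash
python3 - <<'E'
from h import *
s=arm.observe()
print(totool(s,np.array([.55,.08,.31])-s["position"]))
E
```

```text
[-405.36955323  510.56516784  -83.28919044]
```

Emit:
play_rows(
  motion=[
    [1,-30,40,-60,0,0,0],
    [1,-60,75,-83,0,0,0.13],
    [1,-90,112,-83,0,0,0.26],
    [1,-120,150,-83,0,0,0.39],
    [1,-150,188,-83,0,0,0.52],
    [1,-180,226,-83,0,0,0.65],
    [1,-210,264,-83,0,0,0.78],
    [1,-240,302,-83,0,0,0.91],
    [1,-270,340,-83,0,0,1.04],
    [1,-300,378,-83,0,0,1.13],
  ],
)

```text
clock: 2.05
position: [0.4435, 0.2231, 0.3101]
ee_rot: [-3.129, -0.273, -0.001]
force: [0.6, 0.7, -0.6]
width: 1.002
```

```bash
python3 - <<'E'
from h import *
s=arm.observe()
print(s['position'],R.from_rotvec(s['ee_rot']).as_matrix().round(3),s['joints'].round(2),totool(s,np.array([.55,.08,.31])-s["position"]))
E
```

```text
[0.44354585 0.22309711 0.31014752] [[ 0.985  0.173  0.001]
 [ 0.173 -0.985  0.001]
 [ 0.001 -0.001 -1.   ]] [-0.94  0.15  0.44  1.77 -0.07  1.23 -0.32] [8.00649421e+01 1.59370294e+02 8.26981661e-02]
```

Emit:
play_rows(
  motion=[
    [1,20,40,0,0,0,0],
    [1,40,80,0,0,0,0],
    [1,60,120,0,0,0,0],
    [1,80,160,0,0,0,0],
    [1,80,160,0,0,0,0],
    [1,80,160,0,0,0,0],
  ],
)

```text
clock: 2.65
position: [0.5504, 0.0782, 0.3099]
ee_rot: [-3.13, -0.269, -0.001]
force: [0.3, 1.2, 0.3]
width: 0.996
```

```bash
python3 - <<'E'
from h import *
p=arm.get_image("wrist"); np.savez("w1.npz",**{k:np.array(v) for k,v in p.items()}); cv2.imwrite("pics/w1.png",p["img"])
w=cloud(p)
for q in ["rack","keeper","knob_mid","chisel_grip","vtool_grip","gouge_grip"]:
    for b in arm.look_for(p,q)[:2]: print(q,round(b["score"],2),(np.array(b["box"])*[512,384,512,384]).round().astype(int))
print(arm.observe()["position"])
E
```

```text
rack 0.88 [159   4 231 161]
keeper 0.86 [185  61 180  88]
knob_mid 0.66 [186  66 182  81]
chisel_grip 0.73 [208  22  34 141]
vtool_grip 0.68 [304  19  42 141]
gouge_grip 0.94 [199 211  77  57]
gouge_grip 0.81 [121 228  17  25]
[0.5497225  0.08034148 0.31017214]
```

View pics/w1.png

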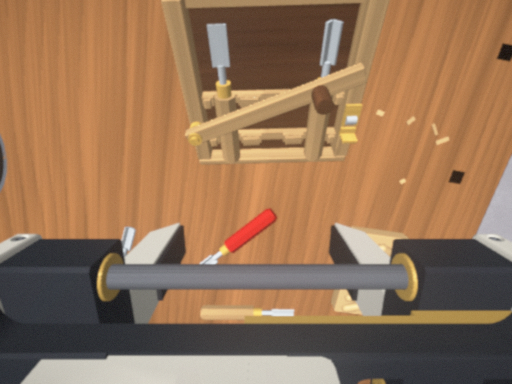

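The wrist view shows the rack at px (160–390, 4–165), with the bar across the middle and the knob at (321,99). The pivot is at (196,132), the catch at (350,120), and the gouge at (245,313). I fit the rack geometry next.

```bash
cat > fit.py <<'E'
from h import *
from scipy.optimize import least_squares
def box(P,c,h):
    d=abs(P-c)-h; return np.linalg.norm(np.maximum(d,0),axis=1)+np.minimum(d.max(1),0)
def cylz(P,c,r,h):
    d=np.stack([np.linalg.norm(P[:,:2]-c[:2],axis=1)-r,abs(P[:,2]-c[2])-h],1); return np.linalg.norm(np.maximum(d,0),axis=1)+np.minimum(d.max(1),0)
def frame(v):
    c,s=np.cos(v[3]),np.sin(v[3]); X=np.array([c*.8660254,s*.8660254,.5]); Y=np.array([s,-c,0])
    # y across towards robot
    Y=np.array([-s,c,0]); return np.stack([X,Y,np.cross(X,Y)],1)
def local(v,W): return (W-np.array(v[:3]))@frame(v)*1000
def res(v,W,full=False):
    P=local(v,W); mm=np.array; D=[]
    for s in (-1,1): D.append(box(P,mm([40,s*103,-15]),mm([114,10,22])))
    D.append(box(P,mm([40,0,-31]),mm([114,103,8])))
    D.append(box(P,mm([-66,0,-18]),mm([6,103,21])))
    for x in (-30,32):
        for a,b in((-93,-81),(-43,-19),(19,43),(81,93)): D.append(box(P,mm([x,(a+b)/2,-11]),mm([6,(b-a)/2,12])))
        D.append(box(P,mm([x,0,-18]),mm([6,93,5])))
    for s in (-1,1): D.append(cylz(P[:,[1,2,0]],mm([s*62,0,-5]),13.3,50))
    q=v[4]; c,s=np.cos(q),np.sin(q); d=P-mm([1,103,24]); B=np.stack([d[:,0]*c+d[:,1]*s,-d[:,0]*s+d[:,1]*c,d[:,2]],1)
    D.append(box(B,mm([0,-103,0]),mm([10,114,7]))); D.append(cylz(B,mm([0,-165,23]),10,16))
    D=np.array(D); i=abs(D).argmin(0); r=D[i,np.arange(len(i))]
    return (r,i) if full else r
def fit(W,v0):
    o=least_squares(res,v0,args=(W,),loss="cauchy",f_scale=2,x_scale=[.01,.01,.01,.05,.05]); return o
E
cat > f1.py <<'E'
from fit import *
w=dict(np.load("w1.npz")); C=cloud(w)
k=C[92:102,316:328].reshape(-1,3)
W={"wrist":C[0:175,150:395].reshape(-1,3)}
for n in("scene","side"): W[n]=np.load(f"rk_{n}.npy")
# y axis sign: towards robot
for n,q in W.items():
    q=q[np.isfinite(q).all(1)]; q=q[(q[:,2]>.02)&(q[:,0]>.38)&(q[:,0]<.72)&(q[:,1]<.33)&(q[:,1]>.02)]
    b=None
    for yaw in (1.6,1.75,1.9):
      for px in (.52,.56,.6):
       for py in (.10,.14):
        o=fit(q[::4],[px,py,.08,yaw,.3])
        if b is None or o.cost<b.cost:b=o
    r=res(b.x,q); print(n,len(q),b.x.round(4),b.cost.round(0),"med",np.median(abs(r)).round(2), "frac<3",(abs(r)<3).mean().round(2)); np.save("fit_"+n,b.x)
v=np.load("fit_wrist.npy"); print("F",frame(v).round(3)); 
print(local(v,k[::20]).round(0)[:6])
E
python3 f1.py
```

```text
wrist 30618 [0.5603 0.1363 0.0748 1.7683 0.3681] 8448.0 med 0.52 frac<3 0.88
scene 3861 [0.5591 0.139  0.0773 1.7694 0.3622] 2525.0 med 2.26 frac<3 0.6
side 4535 [0.5612 0.1381 0.0764 1.7671 0.3563] 2182.0 med 1.36 frac<3 0.78
F [[-0.17  -0.981  0.098]
 [ 0.849 -0.196 -0.49 ]
 [ 0.5    0.     0.866]]
[[ 68. -45.  44.]
 [ 70. -52.  51.]
 [ 70. -47.  55.]
 [ 67. -44.  53.]
 [ 70. -50.  61.]
 [ 68. -46.  62.]]
```

```bash
cat >> fit.py <<'E'
V=np.load("fit_wrist.npy")
def toolR(q):  # place-local yaw q, tool z into bed
    L=np.array([[np.sin(q),-np.cos(q),0],[-np.cos(q),-np.sin(q),0],[0,0,-1]]).T
    return frame(V)@L
def rel(s,pl,q,Rm=None):
    Wp=V[:3]+frame(V)@np.array(pl)/1000; Rt=toolR(q) if Rm is None else Rm
    S=R.from_rotvec(s["ee_rot"]); r=(S.inv()*R.from_matrix(Rt)).as_rotvec()
    return np.r_[totool(s,Wp-s["position"]).round(1),r.round(3)]
def pusher(q,off,z,rad=165):  # tool centre, off along e_t
    return [1+rad*np.sin(q)+off*np.cos(q),103-rad*np.cos(q)+off*np.sin(q),z]
def here(s): return local(V,np.array(s["position"])).round(1)
E
python3 - <<'E'
from fit import *
s=arm.observe(); print(here(s))
print(rel(s,pusher(V[4],-45,95),V[4]),rel(s,pusher(V[4],-45,40),V[4]))
E
```

```text
[ 71.9  21.3 230.3]
[ 8.79e+01 -2.30e+01  1.44e+02  5.18e-01  9.00e-02 -3.81e-01] [ 8.720e+01 -5.050e+01  1.917e+02  5.180e-01  9.000e-02 -3.810e-01]
```

Emit:
play_rows(
  motion=[
    [-1,15,-4,24,0.09,0.015,-0.065],
    [-1,30,-8,48,0.18,0.03,-0.13],
    [-1,44,-12,72,0.26,0.045,-0.19],
    [-1,59,-15,96,0.345,0.06,-0.255],
    [-1,74,-19,120,0.43,0.075,-0.32],
    [-1,88,-23,144,0.518,0.09,-0.381],
    [-1,88,-23,144,0.518,0.09,-0.381],
    [-1,88,-23,144,0.518,0.09,-0.381],
  ],
)

```text
clock: 3.8
position: [0.6322, 0.1182, 0.1654]
ee_rot: [-2.516, -0.729, -0.057]
force: [-0.2, 0.2, 0.5]
width: 0.355
```

```bash
python3 - <<'E'
from fit import *
s=arm.observe(); print(here(s),s["joints"].round(2),s["width"],s["force"])
p=arm.get_image("wrist"); np.savez("w2.npz",**{k:np.array(v) for k,v in p.items()}); cv2.imwrite("pics/w2.png",p["img"])
C=cloud(p).reshape(-1,3); C=C[np.isfinite(C).all(1)]; P=local(V,C); m=(abs(P[:,1])<125)&(P[:,0]>-30)&(P[:,0]<150)&(P[:,2]<70)&(P[:,2]>-28)
o=fit(C[m][::5],V); print(o.x,V,np.median(abs(o.fun))); np.save("fit2.npy",o.x)
for z in (95,40):print(rel(s,pusher(V[4],-45,z),V[4]))
E
```

```text
[ 17.7 -67.   94.4] [-0.17  0.62  0.29  1.59 -0.72  1.23  0.99] 0.35493452615014 [-0.1819512   0.16014512  0.50937285]
[0.56061069 0.13663892 0.07465436 1.7693769  0.3670776 ] [0.56026126 0.13634277 0.07476889 1.76829109 0.36808478] 0.5273470818571653
[ 0.4   -0.6   -0.6    0.     0.001 -0.002]
[ 5.00e-01 -6.00e-01  5.44e+01  0.00e+00  1.00e-03 -2.00e-03]
```

View pics/w2.png

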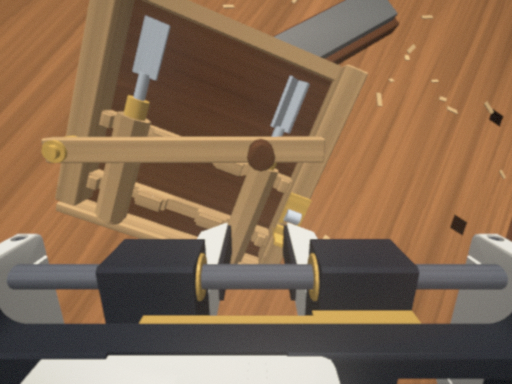

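Emit:
play_rows(
  motion=[
    [-1,0,0,14,0,0,0],
    [-1,0,0,28,0,0,0],
    [-1,0,0,42,0,0,0],
    [-1,0,0,54,0,0,0],
    [-1,0,0,54,0,0,0],
    [-1,0,0,54,0,0,0],
  ],
)

```text
clock: 4.45
position: [0.627, 0.1457, 0.1199]
ee_rot: [-2.516, -0.732, -0.059]
force: [0.7, 0.1, 0.8]
width: 0.004
```

```bash
python3 - <<'E'
from fit import *
s=arm.observe(); print(here(s),s["width"],s["force"])
for q in np.r_[.33,.38,np.arange(.5,1.26,.12),1.25]: print(round(q,2),rel(s,pusher(q,-20,40),q).tolist())
E
```

```text
[ 19.1 -67.2  41. ] 0.004079780596145186 [0.71296963 0.12325971 0.83733842]
0.33 [-1.2, -18.1, 1.0, 0.001, 0.001, 0.038]
0.38 [-0.1, -26.3, 1.0, 0.001, 0.001, -0.012]
0.5 [0.9, -46.2, 1.0, 0.001, 0.001, -0.132]
0.62 [-0.6, -66.1, 1.0, 0.001, 0.001, -0.252]
0.74 [-4.3, -85.7, 1.0, 0.0, 0.001, -0.372]
0.86 [-10.4, -104.6, 1.0, 0.0, 0.001, -0.492]
0.98 [-18.8, -122.8, 1.0, 0.0, 0.001, -0.612]
1.1 [-29.2, -139.7, 1.0, 0.0, 0.001, -0.732]
1.22 [-41.6, -155.4, 1.0, 0.0, 0.001, -0.852]
1.25 [-45.0, -159.0, 1.0, 0.0, 0.001, -0.882]
```

Emit:
play_rows(
  motion=[
    [-1,-1,-18,1,0,0,0],
    [-1,0,-26,1,0,0,-0.01],
    [-1,1,-46,1,0,0,-0.13],
    [-1,-0.6,-66,1,0,0,-0.25],
    [-1,-4,-86,1,0,0,-0.37],
    [-1,-10,-105,1,0,0,-0.49],
    [-1,-19,-123,1,0,0,-0.61],
    [-1,-29,-140,1,0,0,-0.73],
    [-1,-42,-155,1,0,0,-0.85],
    [-1,-42,-155,1,0,0,-0.85],
  ],
)

```text
clock: 5.45
position: [0.5096, 0.239, 0.1855]
ee_rot: [-2.018, -1.738, -0.35]
force: [-0.1, 0.6, -0.3]
width: 0.001
```

```bash
python3 - <<'E'
from fit import *
s=arm.observe(); print(here(s),s["force"],s["joints"].round(2))
p=arm.get_image("wrist"); np.savez("w3.npz",**{k:np.array(v) for k,v in p.items()}); cv2.imwrite("pics/w3.png",p["img"])
C=cloud(p).reshape(-1,3); C=C[np.isfinite(C).all(1)]; P=local(V,C); m=(abs(P[:,1])<125)&(P[:,0]>-75)&(P[:,0]<230)&(P[:,2]<70)&(P[:,2]>-28)
for q0 in (.4,.8,1.0,1.2,1.3):
    v=V.copy(); v[4]=q0; o=fit(C[m][::5],v); print(o.x,o.cost)
# retreat and gouge approach
g=dict(np.load("side.npz"))
for n,b in [("scene",(186,226,37,39)),("side",(296,246,51,37))]:
    pp=dict(np.load(n+".npz")); w=cloud(pp); x,y,a,c=b
    H=w[y:y+c,x:x+a].reshape(-1,3); I=pp["img"][y:y+c,x:x+a].reshape(-1,3).astype(int)
    ok=np.isfinite(H).all(1)&(H[:,2]>.004); H=H[ok]; I=I[ok]
    # orientation via 2D after clustering around line, ransac
    rng=np.random.default_rng(0); best=None
    for _ in range(500):
        i,j=rng.choice(len(H),2,False); d=H[j,:2]-H[i,:2]; L=np.linalg.norm(d)
        if L<.06: continue
        d/=L; e=abs((H[:,:2]-H[i,:2])@[-d[1],d[0]])<.013
        if best is None or e.sum()>best.sum(): best=e
    h=H[best]; m=h[:,:2].mean(0); d=np.linalg.svd(h[:,:2]-m)[2][0]; d*=np.sign(d[0]); t=(h[:,:2]-m)@d
    print(n,best.sum(),d,np.degrees(np.arctan2(d[1],d[0])),"butt",m+d*np.percentile(t,1),"tip",m+d*np.percentile(t,99.5),np.ptp(t),h[:,2].max())
E
```

```text
[151.1  29.5  40.6] [-0.12657073  0.55746162 -0.31952799] [-0.24  0.41  0.05  1.87 -0.67  0.98  1.64]
[0.56100713 0.1365977  0.07449573 1.7679179  1.25659072] 3202.8171800049354
[0.56100638 0.13659619 0.0744942  1.76792067 1.25662095] 3202.8191476909187
[0.56100638 0.13659619 0.0744942  1.76792067 1.25662095] 3202.8191476909183
[0.56100638 0.13659619 0.0744942  1.76792067 1.25662095] 3202.8191476909105
[0.56100714 0.13659608 0.07449382 1.7679268  1.2566229 ] 3202.819242588359
scene 326 [0.98610307 0.16613468] 9.563156825075424 butt [ 0.49764964 -0.25096345] tip [ 0.6721896  -0.22155766] 0.1950900404111966 0.035706416392333094
side 515 [0.98229021 0.18736581] 10.799095876205868 butt [ 0.49363478 -0.25637677] tip [ 0.67157304 -0.22243614] 0.18776143982336596 0.028731983879284505
```

```bash
cat >> fit.py <<'E'
def Rdown(yaw):
    c,s=np.cos(yaw),np.sin(yaw); return np.array([[c,s,0],[s,-c,0],[0,0,-1]])
def relw(s,Wp,Rt):
    S=R.from_rotvec(s["ee_rot"]); return np.r_[totool(s,np.array(Wp)-s["position"]).round(1),(S.inv()*R.from_matrix(Rt)).as_rotvec().round(3)]
def ways(s,wps):  # wps: list of (n,pos,R); interpolated rows
    out=[];p0=np.array(s["position"]);r0=R.from_rotvec(s["ee_rot"])
    for n,p1,R1 in wps:
        r1=R.from_matrix(R1) if not isinstance(R1,R) else R1; d=(r0.inv()*r1).as_rotvec()
        for k in range(1,n+1): out.append(relw(s,p0+(np.array(p1)-p0)*k/n,(r0*R.from_rotvec(d*k/n)).as_matrix()).tolist())
        p0,r0=np.array(p1),r1
    return out
E
python3 - <<'E'
from fit import *
s=arm.observe()
up=np.array(s["position"])-R.from_rotvec(s["ee_rot"]).as_matrix()[:,2]*.06
for r in ways(s,[(2,up,R.from_rotvec(s["ee_rot"])),(8,[.5,.02,.32],Rdown(.2))]): print(r)
E
```

```text
[-0.0, -0.0, -30.0, -0.0, -0.0, -0.0]
[-0.0, -0.0, -60.0, -0.0, -0.0, -0.0]
[-15.9, -1.3, -80.3, -0.057, -0.04, 0.148]
[-31.8, -2.6, -100.7, -0.114, -0.08, 0.297]
[-47.7, -3.9, -121.0, -0.171, -0.12, 0.445]
[-63.7, -5.2, -141.4, -0.228, -0.16, 0.594]
[-79.6, -6.5, -161.7, -0.285, -0.2, 0.742]
[-95.5, -7.8, -182.1, -0.342, -0.24, 0.89]
[-111.4, -9.1, -202.4, -0.399, -0.28, 1.039]
[-127.3, -10.4, -222.8, -0.456, -0.32, 1.187]
```

Emit:
play_rows(
  motion=[
    [-1,0,0,-30,0,0,0],
    [-1,0,0,-60,0,0,0],
    [-0.5,-16,-1,-80,-0.06,-0.04,0.15],
    [0,-32,-3,-101,-0.114,-0.08,0.297],
    [0.3,-48,-4,-121,-0.171,-0.12,0.445],
    [0.3,-64,-5,-141,-0.228,-0.16,0.594],
    [0.3,-80,-6,-162,-0.285,-0.2,0.742],
    [0.3,-95,-8,-182,-0.342,-0.24,0.89],
    [0.3,-111,-9,-202,-0.4,-0.28,1.04],
    [0.3,-127,-10,-223,-0.456,-0.32,1.187],
  ],
)

```text
clock: 6.5
position: [0.5008, 0.019, 0.3213]
ee_rot: [-3.07, -0.45, -0.036]
force: [0.3, -0.3, -0.7]
width: 0.63
```

```bash
python3 - <<'E'
from fit import *
s=arm.observe(); print(s["position"],s["width"],s["joints"].round(2))
for r in ways(s,[(10,[.46,-.262,.21],Rdown(np.radians(-79.5)))]): print(r)
E
```

```text
[0.50076678 0.01895597 0.32134868] 0.6298828081774681 [-0.43  0.14  0.36  1.76 -0.1   1.23  0.25]
[-12.3, 26.1, 9.9, -0.005, 0.001, 0.168]
[-24.6, 52.2, 19.8, -0.01, 0.001, 0.336]
[-36.8, 78.3, 29.7, -0.015, 0.002, 0.504]
[-49.1, 104.4, 39.6, -0.02, 0.003, 0.671]
[-61.4, 130.5, 49.5, -0.025, 0.004, 0.839]
[-73.7, 156.6, 59.4, -0.03, 0.004, 1.007]
[-85.9, 182.7, 69.3, -0.035, 0.005, 1.175]
[-98.2, 208.8, 79.2, -0.04, 0.006, 1.343]
[-110.5, 234.9, 89.1, -0.045, 0.007, 1.511]
[-122.8, 261.0, 99.0, -0.05, 0.007, 1.679]
```

Emit:
play_rows(
  motion=[
    [0.3,-12,26,10,0,0,0.148],
    [0.3,-25,52,20,-0.01,0,0.296],
    [0.3,-37,78,30,-0.015,0,0.444],
    [0.3,-49,104,40,-0.02,0,0.592],
    [0.3,-61,130,50,-0.025,0,0.74],
    [0.3,-74,157,59,-0.03,0,0.888],
    [0.3,-86,183,69,-0.035,0,1.036],
    [0.3,-98,209,79,-0.04,0,1.184],
    [0.3,-110,235,89,-0.045,0,1.332],
    [0.3,-123,261,99,-0.05,0,1.48],
  ],
)

```text
clock: 7.5
position: [0.4602, -0.2637, 0.21]
ee_rot: [2.593, -1.77, -0.001]
force: [-0.2, -0.2, -0.1]
width: 0.651
```

Emit:
play_rows(
  motion=[
    [0.3,0,0,0,0,0,0.13],
    [0.3,0,0,0,0,0,0.2],
    [0.3,0,0,0,0,0,0.2],
  ],
)

```text
clock: 7.8
position: [0.4606, -0.2645, 0.2101]
ee_rot: [2.399, -2.025, 0.0]
force: [0.6, 0.4, 0.1]
width: 0.65
```

```bash
python3 - <<'E'
from fit import *
s=arm.observe(); print(s["position"],s["width"],s["joints"].round(2))
p=arm.get_image("wrist"); np.savez("w4.npz",**{k:np.array(v) for k,v in p.items()}); cv2.imwrite("pics/w4.png",p["img"])
for b in arm.look_for(p,"gouge_grip")[:3]: print(round(b["score"],2),(np.array(b["box"])*[512,384,512,384]).round().astype(int))
print(proj(p,[[.547,-.246,.026],[.4935,-.2555,.013],[.6745,-.2215,.013]]))
E
```

```text
[ 0.4606049  -0.26448663  0.210118  ] 0.6497608841456965 [-0.17  0.36  0.78  1.87 -0.29  1.03 -0.67]
0.92 [239   1  20 143]
0.71 [117 223 130  38]
0.64 [ 48   9 131 141]
[[252.51736077  97.01441982]
 [253.15313618 142.27589476]
 [249.51310087 -30.16549385]]
```

View pics/w4.png

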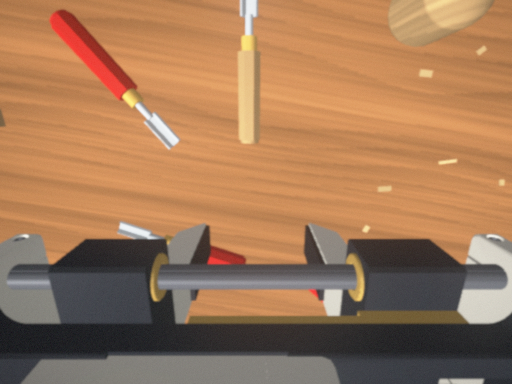

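The pale wood gouge is at px (249,95) under the hover, with its butt at about (248,143), so the choice is confirmed. The red ones are at (95,55) and (190,245), out of the fingers' way. I refine the handle pose from this view.

```bash
python3 - <<'E'
from fit import *
s=arm.observe(); p=dict(np.load("w4.npz")); C=cloud(p)
h=C[50:150,225:275].reshape(-1,3); h=h[np.isfinite(h).all(1)&(h[:,2]>.012)]
m=h[:,:2].mean(0); d=np.linalg.svd(h[:,:2]-m,full_matrices=False)[2][0]; d*=np.sign(d[0]); t=(h[:,:2]-m)@d; n=np.array([-d[1],d[0]]); u=(h[:,:2]-m)@n
b=m+d*np.percentile(t,.5)+n*np.mean(np.percentile(u,[2,98])); g=b+d*.054
print("yaw",np.degrees(np.arctan2(d[1],d[0])),"butt",b,"grip",g,"w",np.ptp(np.percentile(u,[2,98])),"z",np.percentile(h[:,2],[50,95]))
yaw=np.arctan2(d[1],d[0])-np.pi/2; T=g+d*.008
for z in(.1,.0045): print(relw(s,[*T,z],Rdown(yaw)))
E
```

```text
yaw 9.30515159256152 butt [ 0.49318267 -0.24989896] grip [ 0.54647209 -0.24116757] w 0.02495250278440357 z [0.02443899 0.02674027]
[-7.60e+00 -9.66e+01  1.10e+02  1.00e-03 -1.00e-03  1.10e-02]
[-7.800e+00 -9.680e+01  2.055e+02  1.000e-03 -1.000e-03  1.100e-02]
```

Emit:
play_rows(
  motion=[
    [0.3,-4,-48,40,0,0,0.01],
    [0.3,-8,-97,80,0,0,0.01],
    [0.3,-8,-97,120,0,0,0.01],
    [0.3,-8,-97,155,0,0,0.01],
    [0.3,-8,-97,180,0,0,0.01],
    [0.3,-8,-97,195,0,0,0.01],
    [0.3,-8,-97,204,0,0,0.01],
    [0.3,-8,-97,205,0,0,0.01],
  ],
)

```text
clock: 8.7
position: [0.5546, -0.2398, 0.005]
ee_rot: [2.394, -2.031, 0.0]
force: [0.3, 0.0, 0.3]
width: 0.649
```

Emit:
play_rows(
  motion=[
    [-1,0,0,0,0,0,0],
    [-1,0,0,0,0,0,0],
    [-1,0,0,0,0,0,0],
    [-1,0,0,0,0,0,0],
    [-1,0,0,0,0,0,0],
    [-1,0,0,0,0,0,0],
    [-1,0,0,0,0,0,0],
    [-1,0,0,0,0,0,0],
  ],
  force=30,
)

```text
clock: 9.5
position: [0.5549, -0.2398, 0.0054]
ee_rot: [2.395, -2.031, 0.001]
force: [-1.0, 1.5, 5.4]
width: 0.276
```

```bash
python3 - <<'E'
from fit import *
s=arm.observe(); p0=np.array(s["position"])
h=V[:3]+frame(V)@np.array([2,0,110])/1000; print(h)
for r in ways(s,[(3,p0+[0,0,.15],R.from_rotvec(s["ee_rot"])),(7,[.55,-.1,.25],Rdown(np.radians(-80+57)))]): print(r)
E
```

```text
[0.57071314 0.08411028 0.17103168]
[0.1, 0.0, -50.0, 0.0, -0.0, 0.0]
[0.1, 0.1, -100.0, 0.0, -0.0, 0.0]
[0.2, 0.1, -150.0, 0.0, -0.0, 0.0]
[-19.6, -2.4, -163.5, 0.0, -0.0, -0.144]
[-39.4, -5.0, -177.1, 0.0, -0.0, -0.287]
[-59.2, -7.6, -190.6, 0.001, -0.0, -0.431]
[-79.0, -10.1, -204.1, 0.001, -0.0, -0.575]
[-98.8, -12.7, -217.7, 0.001, -0.001, -0.718]
[-118.6, -15.2, -231.2, 0.001, -0.001, -0.862]
[-138.3, -17.8, -244.8, 0.001, -0.001, -1.005]
```

Emit:
play_rows(
  motion=[
    [-1,0,0,-15,0,0,0],
    [-1,0,0,-45,0,0,0],
    [-1,0,0,-85,0,0,0],
    [-1,0,0,-130,0,0,0],
    [-1,-20,-2,-160,0,0,-0.14],
    [-1,-45,-5,-180,0,0,-0.28],
    [-1,-70,-9,-200,0,0,-0.42],
    [-1,-95,-12,-217,0,0,-0.56],
    [-1,-117,-15,-231,0,0,-0.7],
    [-1,-138,-18,-245,0,0,-0.84],
  ],
)

```text
clock: 10.5
position: [0.5498, -0.0996, 0.2518]
ee_rot: [3.017, -0.87, 0.001]
force: [0.1, -0.0, -0.7]
width: 0.276
```

```bash
python3 - <<'E'
from fit import *
s=arm.observe(); print(s["position"],s["width"])
h=V[:3]+frame(V)@np.array([2,0,110])/1000
for r in ways(s,[(9,h,toolR(0))]): print(r)
E
```

```text
[ 0.54978008 -0.09955923  0.25177607] 0.2759208934320942
[-8.9, -18.5, 8.9, 0.056, -0.022, -0.082]
[-17.8, -37.1, 17.9, 0.111, -0.044, -0.165]
[-26.7, -55.6, 26.8, 0.167, -0.066, -0.247]
[-35.6, -74.1, 35.7, 0.222, -0.088, -0.329]
[-44.5, -92.6, 44.7, 0.278, -0.11, -0.412]
[-53.4, -111.2, 53.6, 0.333, -0.133, -0.494]
[-62.3, -129.7, 62.6, 0.389, -0.155, -0.576]
[-71.2, -148.2, 71.5, 0.444, -0.177, -0.659]
[-80.1, -166.7, 80.4, 0.5, -0.199, -0.741]
```

Emit:
play_rows(
  motion=[
    [-1,-9,-18,5,0.056,-0.022,-0.082],
    [-1,-18,-37,10,0.111,-0.044,-0.165],
    [-1,-27,-56,15,0.167,-0.066,-0.247],
    [-1,-36,-74,23,0.222,-0.088,-0.329],
    [-1,-44,-93,33,0.278,-0.11,-0.412],
    [-1,-53,-111,44,0.333,-0.133,-0.494],
    [-1,-62,-130,56,0.389,-0.155,-0.576],
    [-1,-71,-148,68,0.444,-0.177,-0.659],
    [-1,-80,-167,80,0.5,-0.2,-0.741],
    [-1,-80,-167,80,0.5,-0.2,-0.741],
  ],
)

```text
clock: 11.5
position: [0.5699, 0.0854, 0.1697]
ee_rot: [-2.604, -0.26, 0.076]
force: [-0.2, -0.1, -0.8]
width: 0.277
```

```bash
python3 - <<'E'
from fit import *
s=arm.observe(); print(s["position"],here(s),s["width"],s["joints"].round(2),s["force"])
print(rel(s,[2,0,110],0))
ims=[]
for n in("wrist","side","scene"):
    p=arm.get_image(n); np.savez(n+"5.npz",**{k:np.array(v) for k,v in p.items()}); ims.append(p["img"])
a=cv2.resize(ims[1][110:240,170:300],(400,400),interpolation=cv2.INTER_CUBIC);b=cv2.resize(ims[0][:300,56:456],(400,300))
cv2.imwrite("pics/c5.png",np.hstack([a,np.vstack([b,np.zeros((100,400,3),np.uint8)])]))
C=cloud(dict(np.load("wrist5.npz"))).reshape(-1,3); C=C[np.isfinite(C).all(1)]; P=local(V,C)
# gouge in hand: points between z 85.. 150, |y|<40
m=(abs(P[:,1])<25)&(P[:,2]>85)&(P[:,2]<150)&(P[:,0]>10)&(P[:,0]<160); Q=P[m]
for x in range(10,150,10):
    k=Q[(Q[:,0]>=x)&(Q[:,0]<x+10)]
    if len(k)>5: print(x,len(k),np.percentile(k[:,1],[3,97]).round(1),np.percentile(k[:,2],[5,50,95]).round(1))
E
```

```text
[0.56989369 0.08535238 0.16974815] [  2.6   0.6 108.2] 0.2768057436939516 [-0.05  0.52  0.18  1.73 -0.65  1.17  0.65] [-0.18404234 -0.08710341 -0.77987824]
[ 0.6    0.5   -1.8   -0.003  0.005  0.   ]
10 2032 [-21.4  23. ] [115.5 128.7 147.3]
20 773 [-10.1  14. ] [122.4 128.1 129.8]
30 830 [-10.   14.3] [122.1 128.  129.9]
40 878 [-9.8 13.8] [116.8 124.7 129.5]
50 621 [-6.1 10.3] [119.  123.9 125.5]
60 387 [-4.   7.8] [116.1 119.8 122.8]
70 335 [-2.   6.4] [117.6 120.  121.3]
80 795 [-7.1 11.4] [115.2 118.  120.6]
90 854 [-7.4 11.1] [115.1 117.5 120.4]
100 913 [-7.1 11.5] [115.  117.4 120.5]
110 972 [-7.4 11.2] [115.1 117.4 120.3]
120 428 [-7.3 11.5] [115.  117.4 120.2]
```

View pics/c5.png

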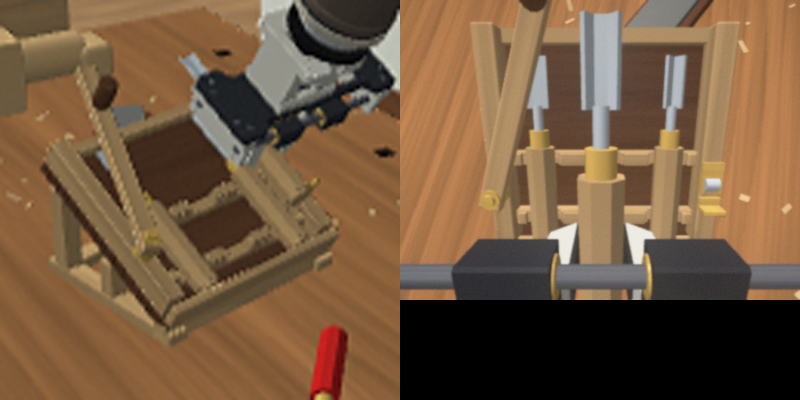

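The gouge is held level and centred over the empty middle place, and the bar is up out of the way. I refine the relative offset in this same image.

```bash
python3 - <<'E'
from fit import *
s=arm.observe()
C=cloud(dict(np.load("wrist5.npz"))).reshape(-1,3); C=C[np.isfinite(C).all(1)]; P=local(V,C)
m=(abs(P[:,1])<120)&(P[:,0]>-25)&(P[:,0]<150)&(P[:,2]<45)&(P[:,2]>-28)
v=V.copy(); v[4]=1.257; o=fit(C[m][::4],v); print(o.x-v, np.median(abs(o.fun)))
P=local(o.x,C); print("tcp in refit",local(o.x,s["position"]))
g=P[(abs(P[:,1])<25)&(P[:,2]>95)&(P[:,0]>15)]
h=g[(g[:,0]<45)&(g[:,0]>20)]; b=g[(g[:,0]>80)&(g[:,0]<150)]
print("handle y",np.percentile(h[:,1],[2,98]).mean(),"top",np.percentile(h[:,2],90),"blade y",np.percentile(b[:,1],[2,98]).mean(),"tip x",np.percentile(b[:,0],[98,99.5,100]))
for sg in(-1,1):
    k=P[(abs(P[:,1]-62*sg)<22)&(P[:,2]>3)&(P[:,0]>0)&(P[:,0]<26)&(P[:,2]<16)]; print(sg,len(k),np.percentile(k[:,1],[3,97]).mean(),np.percentile(k[:,2],95))
E
```

```text
[ 1.32207964e-04  6.04022730e-04  2.15479194e-05  4.50790174e-05
 -5.45771735e-04] 0.5300289871920612
tcp in refit [1.06502933e+00 4.63063944e-02 1.11812967e+02]
handle y 0.06321968381654486 top 221.1597640016138 blade y 2.293798704326724 tip x [122.93173822 123.47966033 123.93429773]
-1 710 -61.60251066848954 13.717503782067872
1 705 61.59193229810914 13.824650696183083
```

```bash
python3 - <<'E'
from fit import *
s=arm.observe(); print(here(s))
for z in (40,20): print(rel(s,[5.5,-.8,z],0))
E
```

```text
[  1.6  -0.2 111.5]
[ 6.00e-01 -4.10e+00  7.15e+01  2.00e-03 -0.00e+00 -3.00e-03]
[ 6.00e-01 -4.10e+00  9.15e+01  2.00e-03 -0.00e+00 -3.00e-03]
```

Emit:
play_rows(
  motion=[
    [-1,0.3,-2,20,0,0,0],
    [-1,0.6,-4,45,0,0,0],
    [-1,0.6,-4,68,0,0,0],
    [-1,0.6,-4,84,0,0,0],
    [-1,0.6,-4,91.5,0,0,0],
    [-1,0.6,-4,91.5,0,0,0],
    [-1,0.6,-4,91.5,0,0,0],
  ],
)

```text
clock: 12.35
position: [0.5629, 0.1305, 0.0959]
ee_rot: [-2.61, -0.254, 0.067]
force: [0.4, 0.6, -1.4]
width: 0.277
```

```bash
python3 - <<'E'
from fit import *
p=arm.get_image("wrist"); s=arm.observe(); cv2.imwrite("pics/w6.png",p["img"]); np.savez("wrist6.npz",**{k:np.array(v) for k,v in p.items()})
C=cloud(p).reshape(-1,3); C=C[np.isfinite(C).all(1)]; P=local(V,C); print(here(s),s["force"])
m=(abs(P[:,1])<120)&(P[:,0]>-25)&(P[:,0]<150)&(P[:,2]<18)&(P[:,2]>-28)
v=V.copy(); v[4]=1.257; o=fit(C[m][::4],v); print((o.x-v).round(4), np.median(abs(o.fun)))
P=local(o.x,C); print("tcp refit",local(o.x,s["position"]))
g=P[(abs(P[:,1])<25)&(P[:,2]>18)&(P[:,2]<70)]
h=g[(g[:,0]<45)&(g[:,0]>22)]; b=g[(g[:,0]>85)&(g[:,0]<150)]
print("handle y",np.percentile(h[:,1],[2,98]),"top",np.percentile(h[:,2],[50,90]),"blade y",np.percentile(b[:,1],[2,98]).mean(),"tip x",np.percentile(b[:,0],[98,99.5]))
# upper batten notch edges
k=P[(abs(P[:,0]-32)<5)&(P[:,2]>-3)&(P[:,2]<4)&(abs(P[:,1])<48)]
print("batten pts y",np.histogram(k[:,1],bins=np.arange(-48,50,4)))
for sg in(-1,1):
    k=P[(abs(P[:,1]-62*sg)<22)&(P[:,2]>3)&(P[:,0]>10)&(P[:,0]<26)&(P[:,2]<16)]; print(sg,len(k),np.percentile(k[:,1],[3,97]).mean(),np.percentile(k[:,2],95))
E
```

```text
[ 5.1 -1.5 21.5] [ 0.16141074 -0.2572464  -0.77178946]
[ 0.0002  0.001   0.0002 -0.0005 -0.1469] 0.5613339421373382
tcp refit [ 4.10765045 -1.14522968 21.80476261]
handle y [-11.99621096  12.91995556] top [41.46147718 42.92246485] blade y 0.2686107826568751 tip x [125.11858344 125.65919523]
batten pts y (array([ 0, 58, 84, 89, 82, 86, 87, 30,  0,  0,  0,  0,  0,  0,  0,  0, 29,
       85, 86, 87, 83, 90, 56,  0]), array([-48, -44, -40, -36, -32, -28, -24, -20, -16, -12,  -8,  -4,   0,
         4,   8,  12,  16,  20,  24,  28,  32,  36,  40,  44,  48]))
-1 893 -61.408975335018425 13.671747796083926
1 892 61.30589691570171 13.807954529600721
```

View pics/w6.png

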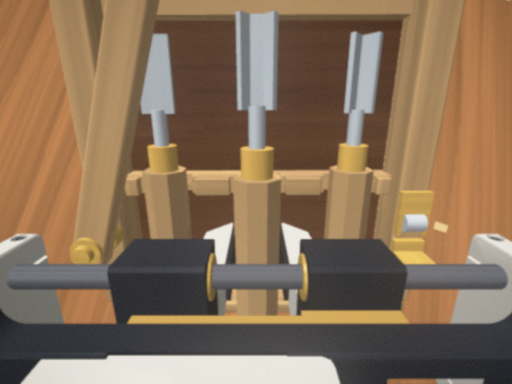

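Emit:
play_rows(
  motion=[
    [-1,0,-0.5,6,0,0,0],
    [-1,0,-0.5,12,0,0,0],
    [-1,0,-0.5,17,0,0,0],
    [-1,0,-0.5,21,0,0,0],
    [-1,0,-0.5,24,0,0,0],
    [-1,0,-0.5,26,0,0,0],
    [-1,0,-0.5,27,0,0,0],
    [-1,0,-0.5,27,0,0,0],
  ],
)

```text
clock: 13.2
position: [0.5603, 0.144, 0.0727]
ee_rot: [-2.61, -0.254, 0.067]
force: [0.1, -0.5, -1.3]
width: 0.278
```

```bash
python3 - <<'E'
from fit import *
s=arm.observe(); print(here(s),frame(V).T@s["force"],s["ft_torque"])
E
```

```text
[ 5.5 -1.6 -5.6] [-1.07322639  0.0381333  -0.92289334] [-0.75119657 -0.03100724 -0.04321107]
```

No contact yet, so I step down slowly.

Emit:
play_rows(
  motion=[
    [-1,0,0,0.5,0,0,0],
    [-1,0,0,1,0,0,0],
    [-1,0,0,1.5,0,0,0],
    [-1,0,0,2,0,0,0],
    [-1,0,0,2,0,0,0],
  ],
)

```text
clock: 13.7
position: [0.5601, 0.145, 0.0709]
ee_rot: [-2.61, -0.254, 0.067]
force: [-0.7, 0.3, -0.9]
width: 0.276
```

```bash
python3 - <<'E'
from fit import *
s=arm.observe(); print(here(s),frame(V).T@s["force"],s["ft_torque"])
E
```

```text
[ 5.4 -1.6 -7.6] [-0.1377874   0.59446883 -1.00571662] [-0.7205388  -0.08563193  0.01087978]
```

Emit:
play_rows(
  motion=[
    [-1,0,0,0.5,0,0,0],
    [-1,0,0,1,0,0,0],
    [-1,0,0,1,0,0,0],
  ],
)

```text
clock: 14.0
position: [0.5601, 0.1453, 0.0704]
ee_rot: [-2.61, -0.254, 0.067]
force: [-1.5, -2.7, 5.2]
width: 0.277
```

```bash
python3 - <<'E'
from fit import *
s=arm.observe(); print(here(s),frame(V).T@s["force"],s["ft_torque"])
E
```

```text
[ 5.4 -1.6 -8.2] [0.52512969 1.95996215 5.64466871] [-0.66459475  0.33531056  0.2182879 ]
```

Emit:
play_rows(
  motion=[
    [-0.4,0,0,0,0,0,0],
    [-0.35,0,0,0,0,0,0],
    [-0.3,0,0,0,0,0,0],
    [-0.2,0,0,0,0,0,0],
    [-0.1,0,0,0,0,0,0],
    [-0.1,0,0,0,0,0,0],
    [-0.1,0,0,0,0,0,0],
  ],
)

```text
clock: 14.7
position: [0.5601, 0.1453, 0.0704]
ee_rot: [-2.61, -0.254, 0.067]
force: [0.0, 0.5, 0.1]
width: 0.451
```

```bash
python3 - <<'E'
from fit import *
p=arm.get_image("wrist"); s=arm.observe(); cv2.imwrite("pics/w7.png",p["img"])
C=cloud(p).reshape(-1,3); C=C[np.isfinite(C).all(1)]; P=local(V,C); print(here(s),frame(V).T@s["force"],s["width"])
g=P[(abs(P[:,1])<22)&(P[:,2]>-18)&(P[:,2]<20)]
h=g[(g[:,0]<45)&(g[:,0]>20)&(g[:,2]>5)]; b=g[(g[:,0]>85)&(g[:,0]<150)]
print("handle y",np.percentile(h[:,1],[2,98]),"top",np.percentile(h[:,2],[50,90]),"tip x",np.percentile(b[:,0],[98,99.5]))
for sg in(-1,1):
    k=P[(abs(P[:,1]-62*sg)<22)&(P[:,2]>3)&(P[:,0]>20)&(P[:,0]<45)&(P[:,2]<16)]; print(sg,len(k),np.percentile(k[:,1],[3,97]),np.percentile(k[:,2],[50,90]))
E
```

```text
[ 5.4 -1.6 -8.2] [ 0.13704746 -0.33916116  0.09780179] 0.4533140921623003
handle y [-12.30368882  12.10043989] top [11.47704258 13.09871039] tip x [137.18280156 137.43877247]
-1 2154 [-73.91179937 -49.66663693] [11.25235462 13.04416229]
1 2167 [48.63144075 72.64101194] [11.33320579 13.14705643]
```

```bash
python3 - <<'E'
from fit import *
s=arm.observe(); W=lambda l:V[:3]+frame(V)@np.array(l)/1000
S=R.from_rotvec(s["ee_rot"])
for r in ways(s,[(3,W([5.4,-1.6,100]),S)]): print(r)
s2=dict(position=W([5.4,-1.6,100]),ee_rot=s["ee_rot"])
print(pusher(1.257,48,100))
for r in ways(s2,[(9,W(pusher(1.257,48,100)),toolR(1.257))]): print(r)
E
```

```text
[0.1, 0.1, -36.1, -0.0, -0.0, -0.0]
[0.2, 0.2, -72.1, -0.0, -0.0, -0.0]
[0.2, 0.3, -108.2, -0.0, -0.0, -0.0]
[np.float64(172.7590666426012), np.float64(97.72524635054103), 100]
[-11.1, -18.6, -0.1, 0.0, -0.0, -0.14]
[-22.2, -37.1, -0.2, 0.001, -0.0, -0.28]
[-33.3, -55.7, -0.2, 0.001, -0.0, -0.42]
[-44.4, -74.3, -0.3, 0.002, -0.0, -0.56]
[-55.5, -92.8, -0.4, 0.002, -0.0, -0.7]
[-66.5, -111.4, -0.5, 0.003, -0.0, -0.84]
[-77.6, -129.9, -0.5, 0.003, -0.0, -0.98]
[-88.7, -148.5, -0.6, 0.003, -0.0, -1.12]
[-99.8, -167.1, -0.7, 0.004, -0.0, -1.26]
```

Emit:
play_rows(
  motion=[
    [-0.1,0,0,-10,0,0,0],
    [-0.1,0,0,-35,0,0,0],
    [-0.1,0,0,-72,0,0,0],
    [-0.1,0,0,-108,0,0,0],
    [-0.1,0,0,-108,0,0,0],
  ],
)

```text
clock: 15.25
position: [0.5737, 0.0887, 0.1685]
ee_rot: [-2.613, -0.251, 0.055]
force: [0.3, 0.3, -0.2]
width: 0.45
```

Emit:
play_rows(
  motion=[
    [-1,-11,-19,0,0,0,-0.14],
    [-1,-22,-37,0,0,0,-0.28],
    [-1,-33,-56,0,0,0,-0.42],
    [-1,-44,-74,0,0,0,-0.56],
    [-1,-55,-93,0,0,0,-0.7],
    [-1,-67,-111,0,0,0,-0.84],
    [-1,-78,-130,0,0,0,-0.98],
    [-1,-89,-148,0,0,0,-1.12],
    [-1,-100,-167,0,0,0,-1.26],
    [-1,-100,-167,0,0,0,-1.26],
  ],
)

```text
clock: 16.25
position: [0.4456, 0.2143, 0.2517]
ee_rot: [-1.995, -1.784, -0.372]
force: [0.4, -0.3, 0.9]
width: 0.005
```

```bash
python3 - <<'E'
from fit import *
s=arm.observe(); print(here(s),s["width"],s["joints"].round(2))
p=arm.get_image("scene"); q=arm.get_image("side")
a=cv2.resize(p["img"][110:240,235:365],(400,400),interpolation=cv2.INTER_CUBIC);b=cv2.resize(q["img"][110:240,170:300],(400,400),interpolation=cv2.INTER_CUBIC)
cv2.imwrite("pics/c8.png",np.hstack([a,b]))
for z in (100,40): print(rel(s,pusher(1.257,48,z),1.257))
s2=dict(position=V[:3]+frame(V)@np.array(pusher(1.257,48,40))/1000,ee_rot=R.from_matrix(toolR(1.257)).as_rotvec())
for q in np.r_[1.25,np.arange(1.13,.1,-.12)]: print(round(q,2),rel(s2,pusher(q,26,40),q).tolist())
E
```

```text
[174.1  97.1 103.8] 0.00462738275633852 [-0.07  0.23 -0.13  1.94 -0.57  1.04  1.57]
[-1.5e+00 -2.0e-01  3.8e+00  1.1e-02  2.0e-03  7.0e-03]
[-1.30e+00 -9.00e-01  6.38e+01  1.10e-02  2.00e-03  7.00e-03]
1.25 [0.2, 23.2, 0.0, -0.0, -0.0, 0.007]
1.13 [2.0, 43.1, 0.0, 0.0, -0.0, 0.127]
1.01 [1.3, 63.1, 0.0, 0.0, -0.0, 0.247]
0.89 [-1.7, 82.9, 0.0, -0.0, -0.0, 0.367]
0.77 [-7.0, 102.2, 0.0, -0.0, 0.0, 0.487]
0.65 [-14.6, 120.8, 0.0, 0.0, 0.0, 0.607]
0.53 [-24.4, 138.2, 0.0, 0.0, -0.0, 0.727]
0.41 [-36.2, 154.4, 0.0, 0.0, 0.0, 0.847]
0.29 [-49.9, 169.1, 0.0, -0.0, -0.0, 0.967]
0.17 [-65.2, 182.0, 0.0, 0.0, 0.0, 1.087]
```

View pics/c8.png

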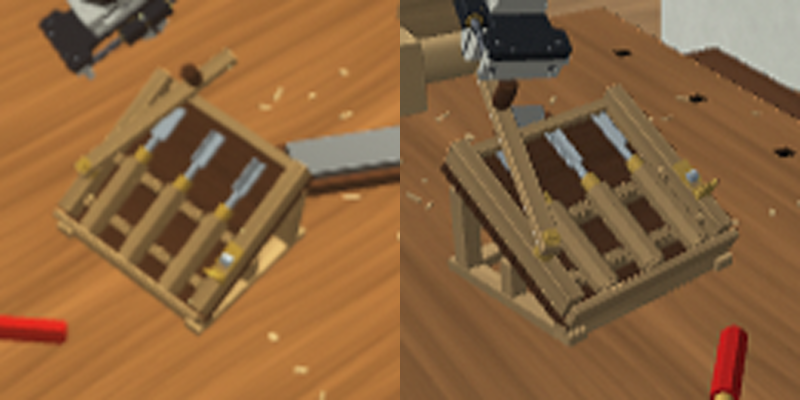

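All three tools lie in their places, with the gouge in the middle. The bar is up and the knob at crop (190,75). I descend behind the knob and push it back.

Emit:
play_rows(
  motion=[
    [-1,-1,-0.5,20,0.01,0,0.007],
    [-1,-1,-1,40,0.01,0,0.007],
    [-1,-1,-1,56,0.01,0,0.007],
    [-1,-1,-1,63.5,0.01,0,0.007],
    [-1,-1,-1,63.5,0.01,0,0.007],
    [-1,-1,-1,63.5,0.01,0,0.007],
  ],
)

```text
clock: 16.95
position: [0.4415, 0.2417, 0.1951]
ee_rot: [-2.004, -1.764, -0.358]
force: [-0.1, 0.5, -0.5]
width: 0.002
```

Emit:
play_rows(
  motion=[
    [-1,0,12,0,0,0,0],
    [-1,0,23,0,0,0,0.01],
    [-1,2,43,0,0,0,0.13],
    [-1,1,63,0,0,0,0.25],
    [-1,-2,83,0,0,0,0.37],
    [-1,-7,102,0,0,0,0.49],
    [-1,-15,121,0,0,0,0.61],
    [-1,-24,138,0,0,0,0.73],
    [-1,-36,154,0,0,0,0.85],
    [-1,-43,162,0,0,0,0.91],
  ],
)

```text
clock: 17.95
position: [0.5967, 0.1886, 0.1486]
ee_rot: [-2.534, -0.683, -0.051]
force: [0.3, 1.0, 0.1]
width: 0.003
```

```bash
cat > st.py <<'E'
from fit import *
import sys
p=arm.get_image("wrist"); s=arm.observe(); cv2.imwrite(f"pics/{sys.argv[1]}.png",p["img"])
C=cloud(p).reshape(-1,3); C=C[np.isfinite(C).all(1)]; P=local(V,C); print(here(s),(frame(V).T@s["force"]).round(1),s["width"])
m=(abs(P[:,1])<120)&(P[:,0]>-75)&(P[:,0]<230)&(P[:,2]<66)&(P[:,2]>14); D=C[m][::3]
f=lambda q: np.minimum(abs(res(np.r_[V[:4],q],D)),6).sum()
qs=np.arange(-.05,1.4,.005); c=[f(q) for q in qs]; q=qs[np.argmin(c)]; print("q",q,min(c),len(D))
for t in [float(x) for x in sys.argv[2:]]: print(t,rel(s,pusher(t,26,40),t).tolist())
E
python3 st.py w9 .3 .2 .12 .08 .04 0 -.04
```

```text
[ 73.7 -46.2  41.9] [-1.1 -1.1  0.1] 0.00408411519429924
q 0.3299999999999998 1914.9422169607099 1301
0.3 [1.0, -0.7, 1.9, 0.007, -0.002, 0.027]
0.2 [2.3, 16.0, 2.0, 0.007, -0.002, 0.127]
0.12 [2.1, 29.3, 2.1, 0.007, -0.002, 0.207]
0.08 [1.7, 36.0, 2.1, 0.007, -0.002, 0.247]
0.04 [0.9, 42.6, 2.2, 0.007, -0.003, 0.287]
0.0 [-0.1, 49.2, 2.2, 0.007, -0.003, 0.327]
-0.04 [-1.4, 55.8, 2.3, 0.007, -0.003, 0.367]
```

Emit:
play_rows(
  motion=[
    [-1,2,8,2,0,0,0.06],
    [-1,2,16,2,0,0,0.127],
    [-1,2,23,2,0,0,0.16],
    [-1,2,29,2,0,0,0.2],
    [-1,2,33,2,0,0,0.23],
    [-1,2,33,2,0,0,0.23],
  ],
)

```text
clock: 18.6
position: [0.6147, 0.1642, 0.1308]
ee_rot: [-2.597, -0.382, 0.03]
force: [-0.2, -0.4, 0.6]
width: 0.001
```

```bash
python3 st.py w10 .08 .04 0 -.02 -.03 -.04
```

```text
[ 42.9 -58.8  40.2] [-0.3 -0.9 -0.4] 0.003020810773556426
q 0.11499999999999992 1886.1277629945257 1103
0.08 [0.4, 2.8, 0.2, 0.007, -0.003, 0.017]
0.04 [1.1, 9.4, 0.2, 0.006, -0.003, 0.057]
0.0 [1.7, 16.1, 0.3, 0.006, -0.003, 0.097]
-0.02 [1.8, 19.4, 0.3, 0.006, -0.004, 0.117]
-0.03 [1.9, 21.1, 0.3, 0.006, -0.004, 0.127]
-0.04 [1.9, 22.8, 0.3, 0.006, -0.004, 0.137]
```

Emit:
play_rows(
  motion=[
    [-1,0,3,0,0,0,0.02],
    [-1,1,6,0,0,0,0.04],
    [-1,1,8,0,0,0,0.05],
    [-1,1,10,0,0,0,0.06],
    [-1,1,12,0,0,0,0.07],
    [-1,1,14,0,0,0,0.085],
    [-1,2,16,0,0,0,0.1],
    [-1,2,17,0,0,0,0.105],
  ],
)

```text
clock: 19.45
position: [0.621, 0.1502, 0.1222]
ee_rot: [-2.615, -0.245, 0.067]
force: [1.0, -0.4, -0.0]
width: 0.006
```

```bash
python3 st.py w11 -.02 -.04
```

```text
[ 25.1 -62.3  40.2] [0.1 0.3 0.1] 0.008721502699285611
q 0.00499999999999997 1961.8537008304029 1124
-0.02 [0.2, 1.4, 0.2, 0.007, -0.004, 0.011]
-0.04 [0.7, 4.7, 0.2, 0.007, -0.004, 0.031]
```

Emit:
play_rows(
  motion=[
    [-1,0,1,0,0,0,0],
    [-1,0,2,0,0,0,0],
    [-1,0,2,0,0,0,0],
  ],
)

```text
clock: 19.8
position: [0.6212, 0.1486, 0.1211]
ee_rot: [-2.615, -0.246, 0.067]
force: [-0.1, -0.3, -0.1]
width: 0.005
```

```bash
python3 st.py w12 -.02 -.04
```

```text
[ 23.2 -62.2  40.1] [ 1.   0.5 -0.3] 0.0068220142474321845
q 0.00499999999999997 2035.3781084683774 1225
-0.02 [0.3, -0.5, 0.1, 0.007, -0.003, 0.011]
-0.04 [0.7, 2.8, 0.2, 0.007, -0.004, 0.031]
```

Emit:
play_rows(
  motion=[
    [-1,0,0.7,0,0,0,0],
    [-1,0,1.5,0,0,0,0],
    [-1,0,1.5,0,0,0,0],
  ],
)

```text
clock: 20.15
position: [0.6213, 0.1483, 0.1209]
ee_rot: [-2.613, -0.247, 0.067]
force: [-1.0, 3.7, 3.7]
width: 0.002
```

```bash
python3 st.py w13 -.02 -.04
```

```text
[ 22.8 -62.2  40.1] [6.2 0.9 1.3] 0.0018988756374838016
q 0.00499999999999997 2056.7238624559627 1260
-0.02 [0.3, -0.9, 0.1, 0.005, -0.003, 0.012]
-0.04 [0.8, 2.4, 0.1, 0.005, -0.003, 0.032]
```

At q≈0 the push meets a firm stop: 6 N, and the bar no longer moves. I back off up-slope, lift away and check.

Emit:
play_rows(
  motion=[
    [-1,0,-8,0,0,0,0],
    [-1,0,-20,0,0,0,0],
    [-1,0,-22,-35,0,0,0],
    [-1,0,-22,-80,0,0,0],
    [-1,0,-22,-125,0,0,0],
    [-1,0,-22,-150,0,0,0],
    [-1,0,-22,-150,0,0,0],
    [-1,0,-22,-150,0,0,0],
  ],
)

```text
clock: 21.0
position: [0.6319, 0.0944, 0.2623]
ee_rot: [-2.614, -0.247, 0.066]
force: [0.2, 0.9, -0.7]
width: 0.005
```

```bash
python3 st.py w14; python3 - <<'E'
from fit import *
p=arm.get_image("wrist"); q=arm.get_image("side")
C=cloud(p).reshape(-1,3); C=C[np.isfinite(C).all(1)]; P=local(V,C)
for y in(-62,0,62):
    k=P[(abs(P[:,1]-y)<18)&(P[:,0]>15)&(P[:,0]<38)&(P[:,2]>3)&(P[:,2]<17)]; b=P[(abs(P[:,1]-y)<14)&(P[:,0]>80)&(P[:,2]>-17)&(P[:,2]<15)&(P[:,0]<140)]
    print(y,len(k),np.percentile(k[:,1],[3,97]).round(1),np.percentile(k[:,2],90).round(1),"tip",np.percentile(b[:,0],98).round(1))
a=cv2.resize(p["img"],(512,384)); b=cv2.resize(q["img"][110:240,170:300],(288,288),interpolation=cv2.INTER_CUBIC)
cv2.imwrite("pics/c14.png",np.hstack([a,np.vstack([b,np.zeros((96,288,3),np.uint8)])]))
E
```

```text
[ 46.2 -61.5 188.8] [-1.4  0.4 -0.1] 0.006054097805897952
q -2.7755575615628914e-17 959.6074499061833 1184
-62 343 [-74.6 -50.2] 13.4 tip 139.2
0 357 [-12.3  12.2] 13.3 tip 139.7
62 361 [49.  73.4] 13.4 tip 139.0
```

View pics/c14.png

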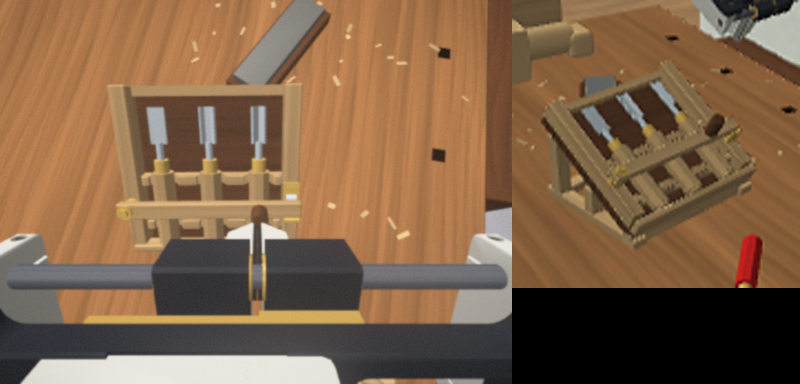

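The bar is shut, running straight from (123,211) to (298,211). All three tools sit level, with their blade tips at about row 108.

```bash
python3 -c "
from cell import arm
print(arm.sign_off(), arm.observe()['clock'])"
```

```text
the job is handed in; nothing more can be done
the job is handed in; nothing more can be done
```

The gouge is put away in the middle place with the keeper bar shut across all three handles, and the job is handed in after about 21 s of robot time.

- **Keeper bar up:** I pushed the knob up-slope with shut fingers until the bar stood at about 1.26 rad, clear of the middle place.
- **Gouge:** I picked the pale gouge, not the red look-alikes. I lowered it into the two notches until the wrist felt about 5.6 N of contact, then released it gently.
- **Keeper bar shut:** I pushed the knob back down-slope. It ended against a firm stop: a further push met 6 N and the bar did not move.

**Last checks:**
- The bar reads 0.00 rad and stays there with the gripper well clear.
- The gouge handle is centred within 0.1 mm of the middle place and level with its neighbours, with handle tops at 13.3 to 13.4 mm for all three.
- The other two tools sit within about 1 mm of their places, and the blade tips line up in the picture.
- I did not see the roller snap directly; that rests on the bar angle and the firm stop. I did not measure the mallet, carving and stone again, but the arm never came near them.
- My tip-position measure read about 139 mm for all three tools, probably because it picked up the bed board, so I did not rely on it. The gouge's distance from the ledge comes from the view before release, about 2 mm short of touching.
- In hand, the camera first placed the gouge about 2 mm off to one side. I corrected half of that, and the later views showed it centred.
- I viewed nine pictures.

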